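# Seat the keyed lid of a mushroom sample mill

## Robot

A 6-joint arm with a two-finger parallel gripper is mounted at the origin on the work surface. World frame = base frame: x ahead of the robot, y to its left, z up, the work surface at z = 0. Lengths are in m, angles in rad, forces in N, time in s.
With the tool pointing down it reaches from about 0.375 to 0.925 m from the base axis. Payload 5.7 kg.
Tool frame: the origin (TCP) lies midway between the tips of the shut fingers; the grasp point (between the pads) lies 19 mm behind it; z points along the fingers, x is the direction in which the jaws open and shut, and the axes are right-handed (so a half turn about z gives the same grasp; the last joint's range is limited). The gripper opens to 88 mm and grips with 3 to 60 N. Pads are 20 mm wide; open, the fingers measure 115 mm over their backs; the gripper's body (75 mm by 178 mm) begins 61 mm behind the grasp point.
Start: joints at [-1.355, 0.359, 1.51, -0, 1.272, -0.115], TCP at [0.195, -0.567, 0.223] pointing down, gripper open.
Joint ranges: [-2.97, 2.97], [-1.01, 2.36], [0.21, 2.38], [-0.96, 4.11], [0.2, 2.71], [-2.98, 2.98]. Speed limits (rad/s): [2.39, 2.39, 3.14, 3.14, 3.14, 3.14].

## Interface

Orientations are given as a unit quaternion [x, y, z, w].
In Python, from bench import move_ptp, servo_line, goto_joints, move_gripper, sleep, inverse_kinematics, capture, PlanningError, close_job, spot_in, silhouettes, current_clock, current_joint_pos, current_qvel, current_joint_torque, current_position, current_orientation, current_force, current_torque, current_finger_gap gives the robot as it stands. Calls block until the motion is done:
- move_ptp(position, orientation): joint-space move of the TCP to a pose.
- servo_line(position, orientation=None, rate=0.15, contact_N=None): straight line of the TCP; orientation=None keeps the orientation; rate is the mean speed in m/s. With contact_N (N) it stops when the force on the tool has changed by that much, and returns True; else False.
- goto_joints(angles): joint-space move.
- move_gripper(opening): finger opening in m; the grip force is fixed at half the most; returns when the fingers have stopped.
- sleep(seconds).
- inverse_kinematics(position, orientation): joint angles nearest the present ones, or None.
- capture(name): name is "scene" or "top" or "wrist"; returns a dict with "image" (420x560x3 uint8, blue, green, red), "range_z" (420x560 float32, m along the optical axis (not along the pixel's ray), 0 where there is no reading), "intrinsics" (3x3 intrinsics, pixels), "R" (3x3) and "t" (3): a world point X has camera coordinates R X + t. Camera axes: x right, y down, z forward; pixel columns grow to the right and rows downward; lengths in m; the calibration is good to about 2 mm. A picture is of the moment at which its call begins.
A pose or a line that the arm cannot do raises PlanningError and nothing moves.
- close_job(): hands the job in, once; it reports no verdict.
Trained networks look in the newest picture that a camera, given by its name, has taken for a name from the list of things; names that differ only in an ending like _2 or _b are one class to them, and where a whole thing is asked for, a point or a joint stands for the part that bears it (a point fixed in the world has none). Each returns a list of dicts, best first, with "conf" (0 to 1); they miss things now and then, are a little off and sometimes report something else, mostly with a low value. They report only what shows in the picture. A call takes as long as a camera call. They do not tell look-alikes from the thing itself.
- spot_in(camera, query): "xy" ([column, row] in pixels, amid what is visible of it).
- silhouettes(camera, query): "region" (420x560 bool, what is visible of it) and "xy" ([column, row] in pixels, amid what is visible of it).
Readings, each from a call of its own:
- current_clock(): time.
- current_joint_pos(): joint angles.
- current_qvel(): joint speeds.
- current_joint_torque(): joint torques, N m.
- current_position(): TCP position.
- current_orientation(): TCP orientation.
- current_force(): force on the tool from outside, world axes, zero at the start.
- current_torque(): the same for the moment, N m.
- current_finger_gap(): finger opening in m.
Only numpy, scipy, OpenCV 4.12 (cv2) and the standard library are available. Lean on these libraries where they do the work, as an engineer would, in place of code of your own. Each camera call takes 0.05 s, during which the arm holds its last target.

## Task

The blue lid on one of the two sample mills has been put on crooked: it stands proud of its bowl because the lugs hidden under it are resting on the rim. Take it by its grip bar and, without lifting it off the bowl, turn it (clockwise from above is the short way) until the bar lines up with the mill's two red tabs and the lid drops fully home, flat on the rim, then let go of it. Leave the yellow lid, which is already home, as it is.

Things in the scene. Friction and masses are not known exactly. Their poses are not given: they have to be found in the camera images.
- blue_lid_grip (a point): Centre of the upright grip bar of the loose blue lid (0.3 kg). Bar: 84 mm long along this point's x, 14 thick along y, 34 tall, its foot on the flat disc (124 across, 6 thick) 17 mm below this point. Two hidden lugs, 10 mm tall, are under the disc below the bar's ends. At the start they rest on the rim, the bar 40 to 70 degrees anticlockwise of home seen from above.
- blue_mill_rim (a point): Centre of the bowl's rim under the blue lid, 110 mm above the bench. Its x axis runs through the rim's two notches. With the bar within about 10 degrees of this line the lugs enter and the lid, unless held up, sinks 10 mm by its own weight (let go, or follow it down). Home, the bar's centre is 23 mm above this point (33 while proud). A boss keeps the lid central within 3 mm.
- blue_mill: The mill with the blue lid, fixed: white housing 150 x 150 mm, 50 high, with a round steel bowl 120 mm across on it, rim 110 above the bench. Origin on the bowl's axis at bench level, z up. A red tab (22 x 14 mm) on the outside of the bowl marks each notch, at +x and -x of this frame; control panel on the -x side. The home bar lies along this x axis.
- yellow_lid_grip (a point): Centre of the grip bar of the yellow lid, shaped and sized like the blue one, on the second, identical white mill. It is already home and must be left as it is.
Things that resemble listed ones, but are neither listed nor needed, are in the scene too. Of the things shaped like the part that bears blue_lid_grip, the blue one is meant.

How it is judged:
At the end, for the whole second after the job is handed in: The blue lid lies home on its mill, at rest and released: bar's centre 129 to 136.5 mm above the mill's origin and within 8 mm of the bowl's axis, bar within 17 degrees of the line of the red tabs, lid level within 3.4 degrees; the yellow lid's bar is within 10 mm of where it was (z of blue_lid_grip in the frame of blue_mill between 0.129 and 0.1365 m and horizontal distance between blue_lid_grip and blue_mill below 0.008 m and angle between the x axis of blue_lid_grip and the x axis of blue_mill, either way round below 0.3 rad and angle between blue_lid_grip's own z axis and vertical below 0.06 rad and distance of yellow_lid_grip from where it was at the start of the episode below 0.01 m); the robot touches nothing.
It fails at once if the blue lid is lifted off its bowl (raised 15 mm or more from where it rested) (z of blue_lid_grip in the frame of blue_mill above 0.158 m).
It fails at once if the yellow lid is disturbed (moved more than 15 mm) (distance of yellow_lid_grip from where it was at the start of the episode above 0.015 m).
It also fails if it takes over 32 s, if anything falls off the work surface, if the arm or the gripper's body presses on something with over 40 N, if the wrist force passes 120 N, or if a joint passes its speed limit or range.

## Working session

There is one attempt and no reset: what is moved stays moved. The work goes in short steps, each a Python script; the robot and the scene stay as the last script left them, time stands still between calls to the robot, and variables do not carry over. Pictures are saved under pics/ and viewed, and the job is handed in when it is done.

```bash
mkdir -p pics; ls
python3 - <<'E'
from bench import *
import cv2,numpy as np,pickle
for n in ["scene","top"]:
    c=capture(n); cv2.imwrite(f"pics/{n}0.png",c["image"]); pickle.dump(c,open(f"{n}0.pkl","wb"))
    for q in ["blue_lid_grip","blue_mill","yellow_lid_grip"]:
        print(n,q,[(np.round(d["xy"]).tolist(),round(d["conf"],2)) for d in spot_in(n,q)])
print(current_clock())
E
```

```text
pics
scene blue_lid_grip [([353.0, 198.0], 0.89), ([424.0, 234.0], 0.59), ([346.0, 230.0], 0.55)]
scene blue_mill [([340.0, 268.0], 0.79)]
scene yellow_lid_grip [([146.0, 247.0], 0.73)]
top blue_lid_grip [([115.0, 197.0], 0.74), ([308.0, 181.0], 0.7), ([170.0, 272.0], 0.7), ([204.0, 166.0], 0.61)]
top blue_mill [([224.0, 195.0], 0.87)]
top yellow_lid_grip [([409.0, 185.0], 0.97)]
0.4
```

View pics/scene0.png

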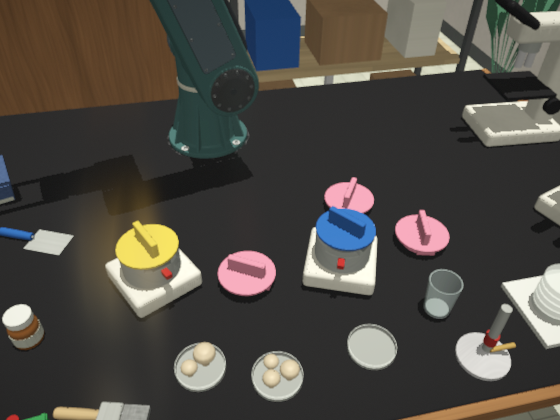

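View pics/top0.png

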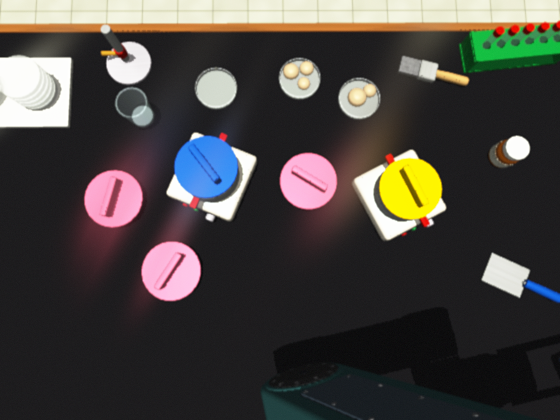

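Lid-shaped candidates in the top picture are pink at (113,199), (171,271) and (308,181), yellow at (410,187), and blue at (206,165). I choose the blue one, which sits on the mill with red tabs at (222,138) and (195,203). Next I measure it and check a close crop.

```bash
cat > h.py <<'E'
import numpy as np,cv2,pickle
def cloud(c):
    K=c["intrinsics"];z=c["range_z"].astype(float)
    v,u=np.mgrid[:z.shape[0],:z.shape[1]]
    P=np.stack([(u-K[0,2])/K[0,0]*z,(v-K[1,2])/K[1,1]*z,z],-1)
    W=(P-c["t"])@c["R"]
    W[z<=0]=np.nan
    return W
def hsv(c): return cv2.cvtColor(c["image"],cv2.COLOR_BGR2HSV)
def bar(W,m,ztop,label=""):
    p=W[m]; 
    d=p.mean(0); 
    r=cv2.minAreaRect((p[:,:2]*1000).astype(np.float32))
    e,v=np.linalg.eigh(np.cov((p[:,:2]-d[:2]).T)); a=np.degrees(np.arctan2(v[1,1],v[0,1]))
    print(label,len(p),"mean",d.round(4),"rect",np.round(r[0],1),np.round(r[1],1),"ang",round(a,1))
    return d,a
E
python3 - <<'E'
from h import *
for n in ["scene","top"]:
    c=pickle.load(open(n+"0.pkl","rb"));W=cloud(c);H=hsv(c)
    blue=(H[...,0]>100)&(H[...,0]<125)&(H[...,1]>150)&(H[...,2]>50)
    xy=(346,228) if n=="scene" else (206,165)
    v,u=np.mgrid[:420,:560]; near=np.hypot(u-xy[0],v-xy[1])<60
    m=blue&near&np.isfinite(W[...,2])
    z=W[m][:,2]; print(n,np.histogram(z,bins=np.arange(.08,.19,.005)))
    bar(W,m&(z_:=W[...,2]>.150),0,"bar"); bar(W,m&(W[...,2]<.135)&(W[...,2]>.118),0,"disc")
    red=((H[...,0]<6)|(H[...,0]>174))&(H[...,1]>170)&(H[...,2]>80)&near
    k,l,s,ce=cv2.connectedComponentsWithStats(red.astype(np.uint8))
    for i in range(1,k):
        if s[i,4]>8: print("red",ce[i].round(),s[i,4],np.nanmedian(W[l==i],0).round(4))
    x,y=map(int,xy); cv2.imwrite(f"pics/crop_{n}.png",cv2.resize(c["image"][y-65:y+65,x-65:x+65],(560,560),interpolation=cv2.INTER_CUBIC))
E
```

```text
scene (array([  0,   0,   0,   0,   0,   0,   0,   0, 555, 815,  74,  64,  69,
        74,  72, 167,  52,   0,   0,   0,   0]), array([0.08 , 0.085, 0.09 , 0.095, 0.1  , 0.105, 0.11 , 0.115, 0.12 ,
       0.125, 0.13 , 0.135, 0.14 , 0.145, 0.15 , 0.155, 0.16 , 0.165,
       0.17 , 0.175, 0.18 , 0.185]))
bar 291 mean [0.6014 0.224  0.1572] rect [598.7 224.5] [83.8 16.9] ang -142.1
disc 1444 mean [0.6087 0.2192 0.1257] rect [598.7 223.9] [121.7 121.9] ang 83.4
red [340. 263.] 58 [0.664  0.1949 0.0969]
top (array([   0,    0,    0,    1,    1,    1,    7,    2,  535, 2105,   22,
          5,    6,    9,    7,  176,  142,    0,    0,    0,    0]), array([0.08 , 0.085, 0.09 , 0.095, 0.1  , 0.105, 0.11 , 0.115, 0.12 ,
       0.125, 0.13 , 0.135, 0.14 , 0.145, 0.15 , 0.155, 0.16 , 0.165,
       0.17 , 0.175, 0.18 , 0.185]))
bar 325 mean [0.5969 0.2238 0.1596] rect [597.8 224.4] [83.5 14. ] ang -142.9
disc 2663 mean [0.5963 0.2237 0.1262] rect [597.2 224.8] [121.3 119.3] ang 113.8
red [223. 136.] 39 [0.6668 0.1941 0.0975]
red [194. 202.] 41 [0.5313 0.2514 0.0981]
```

```bash
python3 -c "
import cv2,numpy as np
cv2.imwrite('pics/crops.png',cv2.resize(np.hstack([cv2.imread('pics/crop_scene.png'),cv2.imread('pics/crop_top.png')]),(800,400)))"
```

```text
(no output)
```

View pics/crops.png

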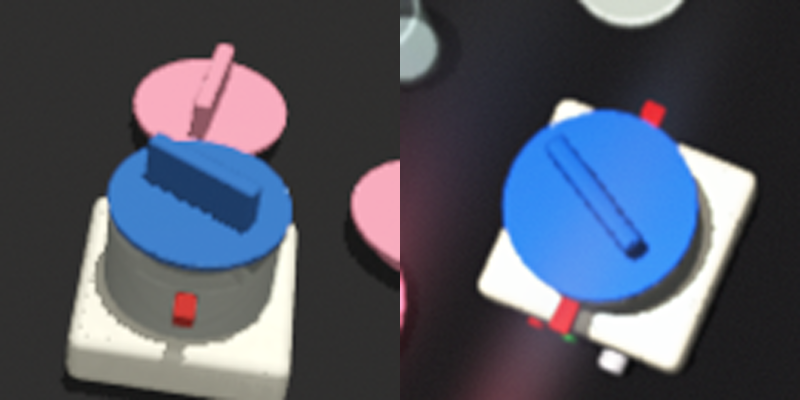

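The crop shows the blue lid proud on the white mill. Its bar is at about 37.5° and the tab line at about −23°, so home is 60° clockwise, which agrees with the description. The lid centre is (0.598, 0.224) and the bar top is at z≈0.160, both consistent with the given sizes. Next I check IK for both grasp options.

```bash
cat >> h.py <<'E'
from scipy.spatial.transform import Rotation as Ro
def q(deg):
    c,s=np.cos(np.radians(deg)),np.sin(np.radians(deg))
    return Ro.from_matrix(np.array([[c,s,0],[s,-c,0],[0,0,-1]])).as_quat().tolist()
CX,CY=0.598,0.2242
E
python3 - <<'E'
from h import *
from bench import *
for a in (127.5,-52.5):
    for d in (0,-30,-60,-68):
        j=inverse_kinematics([CX,CY,.131],q(a+d)); print(a,d,None if j is None else np.round(j,2))
print(current_clock())
E
```

```text
127.5 0 [ 0.25  0.5   1.52 -0.    1.12 -1.97]
127.5 -30 [ 0.25  0.5   1.52 -0.    1.12 -1.45]
127.5 -60 [ 0.25  0.5   1.52 -0.    1.12 -0.93]
127.5 -68 [ 0.25  0.5   1.52 -0.    1.12 -0.79]
-52.5 0 [ 0.25  0.5   1.52 -0.    1.12  1.17]
-52.5 -30 [ 0.25  0.5   1.52 -0.    1.12  1.69]
-52.5 -60 [ 0.25  0.5   1.52 -0.    1.12  2.21]
-52.5 -68 [ 0.25  0.5   1.52 -0.    1.12  2.35]
0.4
```

Run:
```python
from h import *
from bench import *
p=current_position(); servo_line([p[0],p[1],.30],rate=.2)
move_ptp([CX,CY,.26],q(127.5)); 
c=capture("wrist"); cv2.imwrite("pics/w1.png",c["image"]); pickle.dump(c,open("w1.pkl","wb"))
W=cloud(c);H=hsv(c)
blue=(H[...,0]>100)&(H[...,0]<125)&(H[...,1]>130)&(H[...,2]>40)
m=blue&(W[...,2]>.152)&(W[...,2]<.17); 
if m.sum()>5: bar(W,m,0,"bar")
print(current_clock(),current_position(),current_finger_gap())
```

```text
bar 1574 mean [0.5966 0.2227 0.1593] rect [598.4 224.3] [83.5 13.3] ang -143.0
4.1 [0.59831701 0.22344981 0.26005439] 0.0879306174665657
```

View pics/w1.png

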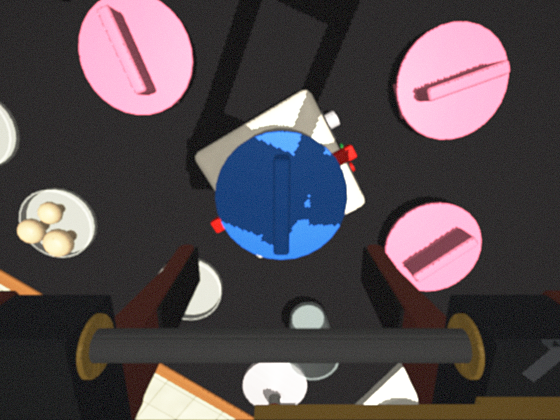

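The wrist view shows the blue bar upright at (282,203) and the tabs at (347,155) and (218,226). The measured centre (0.598, 0.224) agrees with the earlier one. Now I descend, grip and turn.

Run:
```python
from h import *
from bench import *
A=127.3
print(servo_line([CX,CY,.175],q(A),rate=.15))
print(servo_line([CX,CY,.132],q(A),rate=.06,contact_N=8), current_position(), current_force())
move_gripper(0.008)
print("gap",current_finger_gap(),current_force(),current_clock())
```

```text
False
False [0.59824727 0.22429951 0.13214269] [-0.05012866  0.08788739  0.53630774]
gap 0.013489794131254163 [-0.3915329   0.10205912 -0.06379806] 6.8083
```

Run:
```python
from h import *
from bench import *
A=127.3
for d in (-15,-30,-45,-60.2):
    move_ptp([CX,CY,.132],q(A+d)); print(d,current_force().round(1) if hasattr(current_force(),'round') else current_force(),np.round(current_torque(),2),round(current_finger_gap(),4),current_clock())
c=capture("top"); cv2.imwrite("pics/t2.png",c["image"])
print(servo_line([CX,CY,.122],rate=.03,contact_N=10),current_position(),current_force(),current_clock())
```

```text
-15 [-0.4  0.4 -0.1] [ 0.08 -0.09 -0.02] 0.0137 7.1667
-30 [ 0.4 -0.2 -0.2] [ 0.05 -0.09 -0.11] 0.0138 7.525
-45 [ 0.2 -0.5 -0.3] [ 0.05 -0.13 -0.06] 0.0137 7.8833
-60.2 [ 0.7  0.3 -2.4] [ 0.01 -0.18  0.01] 0.0134 8.2417
True [0.59791742 0.22417713 0.12190417] [-0.3573888  -0.71239984  3.6932686 ] 8.6667
```

The force on the tool shows the lid's weight hanging at alignment. It then followed down the full 10 mm and seated. I release it and check.

```bash
python3 - <<'E'
from h import *
from bench import *
move_gripper(0.06)
print(current_finger_gap())
p=current_position(); servo_line([p[0],p[1],.26],rate=.15)
j=list(current_joint_pos()); j[0]-=0.9; j[1]-=.2; goto_joints(j)
sleep(.3)
for n in ["scene","top"]:
    c=capture(n); cv2.imwrite(f"pics/{n}3.png",c["image"])
    c0=pickle.load(open(n+"0.pkl","rb"))
    for cc in (c0,c):
        W=cloud(cc);H=hsv(cc)
        v,u=np.mgrid[:420,:560]; xy=(346,228) if n=="scene" else (206,165); near=np.hypot(u-xy[0],v-xy[1])<60
        m=(H[...,0]>100)&(H[...,0]<125)&(H[...,1]>150)&(H[...,2]>50)&near&np.isfinite(W[...,2])
        zt=np.percentile(W[m][:,2],99); print(n,"top",zt.round(4)); bar(W,m&(W[...,2]>zt-.006),0,"bar")
        d=m&(W[...,2]<zt-.028); p=W[d]; A=np.c_[p[:,:2]-p[:,:2].mean(0),np.ones(len(p))]
        m2=np.abs(p[:,2]-np.median(p[:,2]))<.004; k=np.linalg.lstsq(A[m2],p[m2,2],rcond=None)[0]; print(" disc z,tilt",k[2].round(4),np.hypot(*k[:2]).round(3))
        y=(H[...,0]>20)&(H[...,0]<33)&(H[...,1]>150)&(W[...,2]>.142)&(W[...,2]<.17)
        if y.sum()>10: bar(W,y,0,"yellow")
print(current_clock(),current_force(),current_position())
E
python3 -c "
import cv2,numpy as np
cv2.imwrite('pics/f.png',np.hstack([cv2.imread('pics/scene3.png')[150:350,200:500],cv2.imread('pics/top3.png')[100:300,100:400]]))"
```

```text
0.05992707137383938
scene top 0.161
bar 219 mean [0.6005 0.2245 0.1587] rect [598.6 224.7] [81.2 16.7] ang -142.3
 disc z,tilt 0.1254 0.002
yellow 171 mean [ 0.552  -0.1801  0.1478] rect [ 554.3 -177.6] [84.6 14.8] ang -155.7
scene top 0.1508
bar 183 mean [0.6028 0.2224 0.1489] rect [599.6 224.1] [13.7 83.7] ang 157.8
 disc z,tilt 0.1153 0.002
yellow 186 mean [ 0.5534 -0.1793  0.1479] rect [ 553.7 -177.8] [87.1 14.5] ang -155.5
top top 0.1618
bar 316 mean [0.5973 0.224  0.1598] rect [597.8 224.3] [83.5 13.9] ang -143.1
 disc z,tilt 0.1262 0.002
yellow 354 mean [ 0.5517 -0.1767  0.1491] rect [ 552.9 -177.9] [83.3 15.8] ang -155.2
top top 0.1519
bar 319 mean [0.5974 0.2244 0.1497] rect [597.7 224.6] [14.5 82.9] ang 156.9
 disc z,tilt 0.1162 0.001
yellow 352 mean [ 0.5519 -0.1767  0.1492] rect [ 552.8 -177.5] [83.3 15.2] ang -155.3
13.0167 [-0.83447064  0.51687871 -0.81083114] [ 0.53718066 -0.32102999  0.38480486]
```

View pics/f.png

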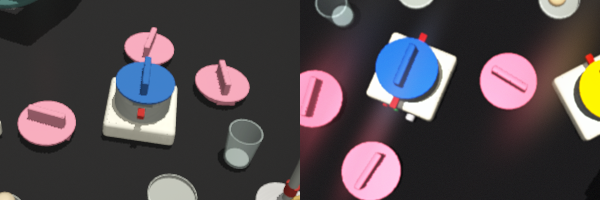

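The pictures show the blue lid flat, its bar (crop pixel 407,66) in line with the tabs at (422,38) and (395,103). It dropped 10 mm, and the yellow lid has not moved.

```bash
python3 -c "
from bench import *
close_job()"
```

```text
the job is handed in; nothing more can be done
```

The blue lid is home and released, and the job is handed in. I gripped it by its bar, turned it 60° clockwise without lifting it, followed it down 10 mm, let go and backed the arm away. This took about 13 s of the 32 s allowed.

Last checks, all in agreement:
- **Height:** the disc and bar top both sank 10 mm in both camera views. That puts the bar's centre at about 133–134 mm.
- **Alignment:** the bar lies at about −23°, and the line of the red tabs is also about −23°.
- **Centring:** the bar is within about 2 mm of the bowl's axis.
- **Level:** the disc's tilt is about 0.002 rad.
- **Yellow lid:** its bar has not moved beyond measuring noise (about 1 mm).
- **Gripper:** it is clear of everything.

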